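# Sweep loose bridge clips off a battery module into the bin

### The arm

A 6-joint arm with a two-finger parallel gripper is mounted at the origin on the work surface. World frame = base frame: x ahead of the robot, y to its left, z up, the work surface at z = 0. Lengths are in m, angles in rad, forces in N, time in s.
With the tool pointing down it reaches from about 0.375 to 0.9 m from the base axis. Payload 3.1 kg.
Tool frame: the origin (TCP) lies at the very end of the fingers, on their centre line; the grasp point (between the pads) lies 19 mm behind it (ctrl.tcp_to_grasp is the distance from the TCP to the grasp point, in m); z points along the fingers, y is the direction in which the jaws open and shut (so a half turn about z gives the same grasp; the last joint's range is limited). The gripper opens to 85 mm and grips with 20 to 120 N. Pads are 22 mm wide; open, the fingers measure 114 mm over their backs; the gripper's body (76 mm by 85 mm) begins 54 mm behind the grasp point. The pads swing forward as they close: fully open they stand 13 mm farther back than shut.
Start: joints at [-1.472, 0.527, 1.433, -0, 1.181, -0.178], TCP at [0.171, -0.601, 0.231] pointing down, gripper open.
Joint ranges: [-3.08, 3.08], [-0.75, 2.2], [0.22, 2.44], [-1.43, 4.57], [0, 2.65], [-2.85, 2.85]. Speed limits (rad/s): [2.79, 2.79, 3.14, 3.14, 3.14, 3.14].

### API

Orientations are given as a rotation vector (axis times angle).
In Python, from cell import ctrl gives the robot as it stands. The module is installed in compiled form; this text tells all that it offers.
- The arm moves only by the tool carry_out, never from a script. Its argument "deltas" is text: rows parted by semicolons, each of 7 numbers parted by spaces: the closure, from 0 (fully open) to 1 (shut), then the shift along the tool's x, y, z in mm, then the turn, a rotation vector about the tool's x, y, z in degrees. A call has exactly 5 rows; each row is the pose to reach, as a shift and turn from the pose commanded when the call began, along the tool's axes at that moment; what a row does not reach only later rows make up. A row lasts 1/12 s, in which the tool goes at most 41.7 mm and 7.16 degrees, less where a joint would pass 70% of its speed; a pose out of reach is approached as far as the arm can. A call with a gripper value outside its range is refused whole. The fingers move at their own pace and stop on an object; "newtons" is the grip in N (left out, the last holds). Time passes only in rows, so rows that repeat a pose let the fingers close, or fill a call up. It gives the time, the measured TCP pose, the force and the opening at its end, in the units of the state.
- ctrl.get_obs(): the state, without advancing time (a new reading comes with each control period).
- ctrl.grab_frame(name): name is "side" or "top" or "wrist"; returns a dict with "frame" (480x640x3 uint8, blue, green, red), "z_map" (480x640 float32, m along the optical axis (not along the pixel's ray), 0 where there is no reading), "fx", "fy", "cx", "cy" (pixels), "world_to_cam" (4x4, takes a point from world to camera coordinates); the wrist camera has in their place "tool_from_camera" (4x4, takes a point from camera to tool coordinates, whose origin is the TCP and whose axes are the flange's). Camera axes: x right, y up, looking along -z (the intrinsics and any distortion apply to the point x, -y, -z); pixel columns grow to the right and rows downward; lengths in m; the calibration is good to about 2 mm. A picture is of the moment at which its call begins: read the wrist's pose just before it.
- ctrl.hand_in(): hands the job in, once; it reports no verdict.
Trained networks look in a picture, given as the dict that the camera call returned (one of the last four; its "shot" number tells which), for a name from the list of things; names that differ only in an ending like _2 or _b are one class to them, and where a whole thing is asked for, a point or a joint stands for the part that bears it (a point fixed in the world has none). Each returns a list of dicts, best first, with "p" (0 to 1); they miss things now and then, are a little off and sometimes report something else, mostly with a low value. They report only what shows in the picture. A call takes as long as a camera call. They do not tell look-alikes from the thing itself.
- ctrl.silhouettes(picture, thing): "region" (480x640 bool, what is visible of it).
- ctrl.mark_of(picture, thing): "position" ([x, y, z] in m, in the coordinates of the camera as it stood for that picture, good to about 4 mm: a listed point, or the origin of a listed thing).
The state is a dict: "t": time; "joints": joint angles; "qvel": joint speeds; "tau": joint torques, N m; "ee_pos": TCP position; "eef_rot": TCP orientation; "wrist_force": force on the tool from outside, world axes, zero at the start; "moment": the same for the moment, N m; "finger_gap": finger opening in m.
Only numpy, scipy, OpenCV 4.12 (cv2) and the standard library are available. Lean on these libraries where they do the work, as an engineer would, in place of code of your own. Each camera call takes 0.05 s, during which the arm holds its last target.

### The job

Three loose steel bridge clips have been left on top of the battery module: push them with your fingertips across the board and over its end, so that all three drop into the open parts bin beside it. Sweep them only, do not pick up or lift them, and leave the upright bolt and the copper bushing standing where they are and the screwdriver lying where it is.

Things in the scene. Friction and masses are not known exactly. Their poses are not given: they have to be found in the camera images.
- module: battery module, fixed: blue block, black end plates, flat yellow top board. Origin at the centre of its underside on the bench, z up. Board face 110 mm above it, 230 mm (x) by 300 mm (y). Black lips 12 mm thick, 12 mm above the board, along both x sides (inner faces x = +-115 mm); both y ends (+-150 mm) open, no lip. Clips start near x = -70 or +70 mm, bolt and bushing near x = 0
- bin: open-topped blue plastic parts bin, fixed on the bench against either y end of the module (it varies): 226 mm along x, 130 mm along y, 98 mm high, walls and floor 4 mm. Origin at the centre of its underside, axes parallel to the module's. Its rim is below the board, whose end is flush with the inside of the near wall: what is pushed straight over that end falls in
- carton: the closed cardboard carton, fixed on the bench against the other y end of the module: 200 mm along x, 130 mm along y, 85 mm high. Origin at the centre of its underside. Nothing belongs on it
- clip1: a loose bridge clip of plain bright steel: a short upside-down U of 5 mm sheet, 36 mm long (its x), 30 mm wide (its y), 18 mm high, 42 to 84 g, standing on its two legs on the module's top board, which it slides on. Origin at the centre of its underside, z up at the start
- clip2: a loose bridge clip of plain bright steel: a short upside-down U of 5 mm sheet, 36 mm long (its x), 30 mm wide (its y), 18 mm high, 42 to 84 g, standing on its two legs on the module's top board, which it slides on. Origin at the centre of its underside, z up at the start
- clip3: a loose bridge clip of plain bright steel: a short upside-down U of 5 mm sheet, 36 mm long (its x), 30 mm wide (its y), 18 mm high, 42 to 84 g, standing on its two legs on the module's top board, which it slides on. Origin at the centre of its underside, z up at the start
- bolt: a dark steel bolt standing loose on its round head on the board, shank up: head 28 mm across and 10 mm high, shank 16 mm across, 44 mm high in all, 110 g. Origin at the centre of its underside. Must stay
- bushing: a copper bushing standing loose on the board: flange 30 mm across, 36 mm high, 120 g. Origin at the centre of its underside. Must stay
- screwdriver: a screwdriver lying loose on the bench, to the right (-y) of the module and its neighbours, clear of the work. Must stay
Things that resemble listed ones, but are neither listed nor needed, are in the scene too. Leave any green, pink or turquoise look-alike of the clip3 alone.

How it is judged:
By the outcome, as a careful person would: the job done as asked, in the order asked, and still so for the second after the job is handed in, with the robot touching nothing.
It also fails if it takes over 64 s, if anything falls off the work surface, if the arm or the gripper's body presses on something with over 40 N, if the wrist force passes 120 N, or if a joint passes its speed limit or range.

## Working session

There is one attempt and no reset: what is moved stays moved. The work goes in short steps, Python scripts to look and compute and a tool call to move; the robot and the scene stay as the last step left them, time stands still between calls to the robot, and variables do not carry over. Pictures are saved under pics/ and viewed, and the job is handed in when it is done.

Besides the shell and the picture viewer there is one more tool, called in YAML: its name, and indented under it one key for each argument. carry_out: Moves the arm, as the interface text tells. Its arguments: {"type":"object","properties":{"deltas":{"type":"string"},"newtons":{"type":"number"}},"required":["deltas"]}

```bash
mkdir -p pics; cat > h.py <<'E'
import numpy as np, cv2
from scipy.spatial.transform import Rotation as R
from cell import ctrl
def world(pic,u,v,z=None):
    z=pic["z_map"][v,u] if z is None else z
    c=np.array([(u-pic["cx"])/pic["fx"]*z,-(v-pic["cy"])/pic["fy"]*z,-z,1.0])
    return (np.linalg.inv(pic["world_to_cam"])@c)[:3]
def cloud(pic):
    v,u=np.mgrid[0:480,0:640]; z=pic["z_map"]
    c=np.stack([(u-pic["cx"])/pic["fx"]*z,-(v-pic["cy"])/pic["fy"]*z,-z,np.ones_like(z)],-1)
    return (c@np.linalg.inv(pic["world_to_cam"]).T)[...,:3]
def c2w(pic,p): return (np.linalg.inv(pic["world_to_cam"])@np.r_[p,1])[:3]
E
python3 - <<'E'
from h import *
o=ctrl.get_obs(); print(o)
for n in ["top","side"]:
    p=ctrl.grab_frame(n); cv2.imwrite(f"pics/{n}0.png",p["frame"]); np.save(f"{n}0.npy",cloud(p))
    print(n,[k for k in p],p["fx"],p["cx"],p["cy"])
    print(np.round(np.linalg.inv(p["world_to_cam"]),3))
    for t in ["module","bin","carton","clip1","bolt","bushing","screwdriver"]:
        for d in ctrl.mark_of(p,t): print(t,round(d["p"],2),np.round(c2w(p,d["position"]),4))
E
```

```text
{'t': 0.0, 'joints': array([-1.47251383e+00,  5.28472206e-01,  1.43392834e+00, -4.20870199e-06,
        1.18141498e+00, -1.78507149e-01]), 'qvel': array([-1.12943628e-04,  6.92755841e-04,  1.30834231e-04,  3.60930694e-04,
       -8.31508092e-05, -1.44318262e-03]), 'tau': array([-4.04461452e-04, -4.42353415e+01, -1.78025311e+01, -4.28843541e-04,
        8.22638045e-03,  4.85771253e-06]), 'ee_pos': array([ 0.17074268, -0.60046112,  0.23032164]), 'eef_rot': array([-3.10935463e+00, -4.33089648e-01, -1.33818874e-04]), 'wrist_force': array([-0.49280884,  0.28091705,  0.06057483]), 'moment': array([ 0.03062138, -0.02104602, -0.00018152]), 'finger_gap': 0.08562271183664018}
top ['frame', 'z_map', 'fx', 'fy', 'cx', 'cy', 'world_to_cam', 'shot'] 546.5317607286223 319.814717456249 245.71794655112203
[[-0.003  0.994 -0.106  0.49 ]
 [-1.     0.     0.031 -0.111]
 [ 0.031  0.106  0.994  1.107]
 [ 0.     0.     0.     1.   ]]
module 0.59 [ 0.5337 -0.0366 -0.0023]
bin 0.58 [5.354e-01 1.796e-01 4.000e-04]
carton 0.71 [ 0.5329 -0.2434  0.002 ]
clip1 0.79 [ 0.7213  0.1073 -0.0008]
clip1 0.78 [ 7.259e-0
[... 323 characters left out ...]
.0012]
side ['frame', 'z_map', 'fx', 'fy', 'cx', 'cy', 'world_to_cam', 'shot'] 439.85031463935053 322.4259282379383 242.1252900224097
[[-0.942  0.198 -0.271  0.392]
 [-0.335 -0.525  0.783  0.557]
 [ 0.013  0.828  0.561  0.582]
 [ 0.     0.     0.     1.   ]]
module 0.71 [ 0.5374 -0.0319  0.0016]
bin 0.96 [0.5355 0.1763 0.0017]
bin 0.52 [ 0.6039 -0.0909  0.1107]
clip1 0.96 [ 0.4663 -0.0387  0.1115]
clip1 0.69 [0.6002 0.0243 0.1048]
clip1 0.61 [ 7.149e-01  1.101e-01 -7.000e-04]
clip1 0.57 [ 0.7258  0.0155 -0.0013]
clip1 0.54 [ 0.7247 -0.1865 -0.0039]
clip1 0.53 [ 0.6062 -0.0976  0.111 ]
clip1 0.49 [ 0.7236 -0.1081  0.0045]
bolt 0.81 [0.5343 0.0407 0.1083]
bushing 0.73 [ 0.5387 -0.1071  0.1063]
```

View pics/top0.png

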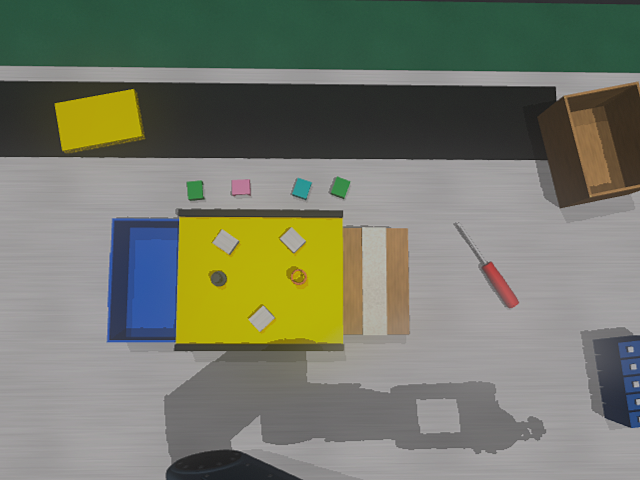

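View pics/side0.png

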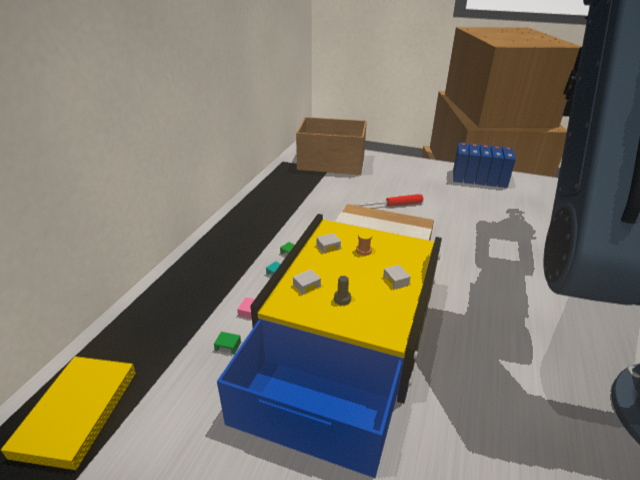

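```bash
python3 - <<'E'
import cv2
a=cv2.imread("pics/top0.png"); b=cv2.resize(a[120:380,200:460],None,fx=2.3,fy=2.3,interpolation=cv2.INTER_CUBIC); cv2.imwrite("pics/top0c.png",b)
E
```

```text
(no output)
```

View pics/top0c.png

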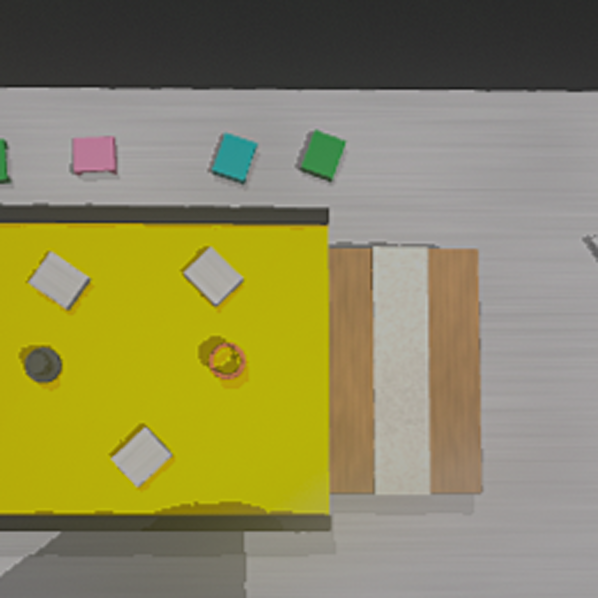

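The plain steel clips are at top-view pixels (225,242), (292,240) and (262,318), all on the yellow board. The green, pink and turquoise look-alikes at rows 180–190 lie on the bench, so I'll leave them. The bin is at the +y end (145,280), the bolt at (218,278) and the bushing at (297,276). Next I'll measure these accurately.

```bash
python3 - <<'E'
from h import *
for n in ["top","side"]:
    P=np.load(n+"0.npy"); im=cv2.imread(f"pics/{n}0.png"); hsv=cv2.cvtColor(im,cv2.COLOR_BGR2HSV)
    m=(hsv[...,0]>22)&(hsv[...,0]<35)&(hsv[...,1]>150)&(P[...,2]>0.09)&(P[...,2]<0.13)&(P[...,0]<0.7)
    q=P[m]; print(n,"board z",np.median(q[:,2]), "x",np.percentile(q[:,0],[.3,99.7]),"y",np.percentile(q[:,1],[.3,99.7]))
    r=cv2.minAreaRect(q[:,:2].astype(np.float32)*1000); print(r)
    reg=(P[...,2]>0.119)&(P[...,2]<0.17)&(P[...,0]>0.435)&(P[...,0]<0.64)&(P[...,1]>-.19)&(P[...,1]<.12)
    k,l,s,c=cv2.connectedComponentsWithStats(reg.astype(np.uint8))
    for i in range(1,k):
        if s[i,4]<25: continue
        w=P[l==i]; rr=cv2.minAreaRect(w[:,:2].astype(np.float32)*1000)
        print(np.round(c[i]),s[i,4],"ztop",np.percentile(w[:,2],[50,98]).round(4),np.round(rr[0]),np.round(rr[1]),round(rr[2]))
o=ctrl.get_obs(); print(R.from_rotvec(o["eef_rot"]).as_matrix().round(3))
E
```

```text
top board z 0.10915282322580866 x [0.42071011 0.64963328] y [-0.18311309  0.1146013 ]
((535.6532592773438, -33.56178283691406), (299.9961853027344, 230.20545959472656), 89.66715240478516)
[292. 240.] 338 ztop [0.1271 0.1305] [606. -92.] [35. 30.] 45
[225. 241.] 343 ztop [0.1271 0.1307] [603.  28.] [36. 30.] 56
[217. 278.] 141 ztop [0.1501 0.1556] [536.  38.] [21. 26.] 75
[261. 318.] 352 ztop [0.1271 0.1305] [466. -37.] [30. 36.] 42
side board z 0.10906401799692134 x [0.4197857 0.6490972] y [-0.18271893  0.11726033]
((533.858154296875, -33.367767333984375), (303.546142578125, 231.85292053222656), 89.79571533203125)
[328. 241.] 238 ztop [0.1266 0.1283] [604. -91.] [37. 33.] 45
[364. 243.] 135 ztop [0.1319 0.1448] [537. -96.] [24. 15.] 15
[397. 274.] 322 ztop [0.1267 0.1287] [464. -37.] [32. 39.] 45
[306. 279.] 341 ztop [0.1268 0.1286] [601.  29.] [38. 33.] 55
[343. 289.] 272 ztop [0.1368 0.1537] [534.  45.] [26. 23.] 16
[[ 0.962  0.273  0.   ]
 [ 0.273 -0.962 -0.   ]
 [-0.     0.    -1.   ]]
```

```bash
cat > to.py <<'E'
import sys
from h import *
t=np.array([float(a) for a in sys.argv[1:4]])/1000
o=ctrl.get_obs(); M=R.from_rotvec(o["eef_rot"]).as_matrix()
T=np.array([[0,1,0],[1,0,0],[0,0,-1.]])
print("t",round(o["t"],2),"pos",o["ee_pos"].round(4),"gap",round(o["finger_gap"],4),"F",o["wrist_force"].round(1),"q",o["joints"].round(2))
print("shift mm",(M.T@(t-o["ee_pos"])*1000).round(1),"turn deg",np.degrees(R.from_matrix(M.T@T).as_rotvec()).round(2))
E
python3 to.py 602 -32 230
```

```text
t 0.8 pos [ 0.1708 -0.6012  0.2313] gap 0.0857 F [-1.2  0.2 -0.4] q [-1.47  0.53  1.43 -0.    1.18 -0.18]
shift mm [ 570.3 -429.6    1.3] turn deg [  0.     0.   -74.14]
```

carry_out:
  deltas: "0.7 30 -22 0 0 0 -4; 0.7 60 -45 0 0 0 -8; 0.7 90 -68 0 0 0 -12; 0.7 120 -90 0 0 0 -16; 0.7 150 -113 0 0 0 -20"
  newtons: 40

```text
t: 1.22
ee_pos: [0.285, -0.4503, 0.2314]
eef_rot: [2.987, 0.971, 0.0]
wrist_force: [0.8, -0.6, -0.3]
finger_gap: 0.0266
```

```bash
python3 to.py 602 -32 230
```

```text
t 1.22 pos [ 0.285  -0.4503  0.2314] gap 0.0266 F [ 0.8 -0.6 -0.3] q [-1.22  0.4   1.66  0.    1.07 -0.27]
shift mm [ 502.4 -151.9    1.4] turn deg [ 3.000e-02  1.000e-02 -5.399e+01]
```

carry_out:
  deltas: "0.7 36 -11 0 0 0 -5; 0.7 72 -22 0 0 0 -10; 0.7 108 -33 0 0 0 -15; 0.7 144 -44 0 0 0 -20; 0.7 180 -55 0 0 0 -25"

```text
t: 1.63
ee_pos: [0.3988, -0.3, 0.2316]
eef_rot: [2.705, 1.596, 0.0]
wrist_force: [0.2, -1.0, 0.2]
finger_gap: 0.0255
```

```bash
python3 to.py 602 -32 230
```

```text
t 1.63 pos [ 0.3988 -0.3     0.2316] gap 0.0255 F [ 0.2 -1.   0.2] q [-0.87  0.36  1.74  0.    1.04 -0.36]
shift mm [332.8  48.3   1.6] turn deg [ 4.000e-02  2.000e-02 -2.891e+01]
```

carry_out:
  deltas: "0.7 34 5 0 0 0 -6; 0.7 68 10 0 0 0 -12; 0.7 102 15 0 0 0 -18; 0.7 136 20 0 0 0 -24; 0.7 170 24 0 0 0 -29"

```text
t: 2.05
ee_pos: [0.5028, -0.1633, 0.2316]
eef_rot: [2.218, 2.224, 0.0]
wrist_force: [1.4, -0.5, 0.4]
finger_gap: 0.0256
```

```bash
python3 to.py 602 -32 200
```

```text
t 2.05 pos [ 0.5028 -0.1633  0.2316] gap 0.0256 F [ 1.4 -0.5  0.4] q [-0.53  0.4   1.67 -0.    1.07 -0.53]
shift mm [131.1  99.6  31.6] turn deg [0.04 0.03 0.14]
```

carry_out:
  deltas: "0.7 35 26 0 0 0 0; 0.7 70 52 0 0 0 0; 0.7 105 80 0 0 0 0; 0.7 131 99 16 0 0 0; 0.7 131 99 32 0 0 0"

```text
t: 2.47
ee_pos: [0.6061, -0.0285, 0.2005]
eef_rot: [2.214, 2.221, 0.01]
wrist_force: [0.5, -0.5, -0.4]
finger_gap: 0.0256
```

```bash
python3 to.py 602 -32 114; python3 - <<'E'
from h import *
for n in ["wrist","side"]:
    p=ctrl.grab_frame(n); cv2.imwrite(f"pics/{n}1.png",p["frame"])
E
```

```text
t 2.47 pos [ 0.6061 -0.0285  0.2005] gap 0.0256 F [ 0.5 -0.5 -0.4] q [-0.23  0.54  1.52  0.    1.08 -0.24]
shift mm [-3.5 -4.9 86.4] turn deg [ 0.48 -0.06  0.18]
```

View pics/wrist1.png

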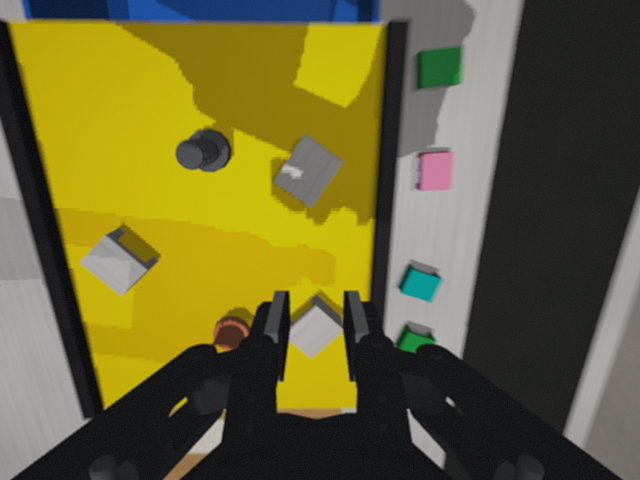

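View pics/side1.png

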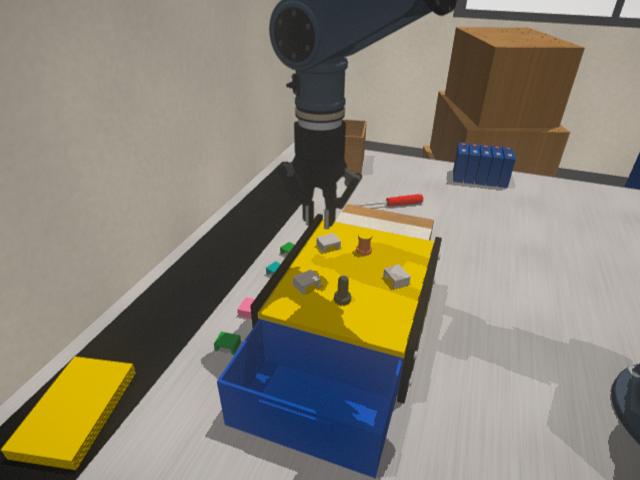

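```bash
python3 - <<'E'
from h import *
p=ctrl.grab_frame("wrist"); z=p["z_map"]; v,u=np.mgrid[0:480,0:640]
c=np.stack([(u-p["cx"])/p["fx"]*z,-(v-p["cy"])/p["fy"]*z,-z,np.ones_like(z)],-1)
T=(c@p["tool_from_camera"].T)[...,:3][(z>0)]*1000
for lo in range(-110,10,10):
    w=T[(T[:,2]>=lo)&(T[:,2]<lo+10)&(abs(T[:,0])<60)&(abs(T[:,1])<90)]
    if len(w): print(lo,len(w),"x",w[:,0].min().round(),w[:,0].max().round(),"y",w[:,1].min().round(),w[:,1].max().round())
E
```

```text
-100 4757 x 9.0 21.0 y -66.0 66.0
-90 15745 x -5.0 18.0 y -66.0 66.0
-80 13043 x -14.0 18.0 y -60.0 60.0
-70 6279 x -14.0 17.0 y -55.0 55.0
-60 8364 x -14.0 14.0 y -50.0 50.0
-50 2557 x -13.0 14.0 y -45.0 46.0
-40 1353 x -12.0 12.0 y -29.0 29.0
-30 1092 x -12.0 11.0 y -26.0 27.0
-20 870 x -12.0 11.0 y -26.0 27.0
-10 490 x -13.0 11.0 y -26.0 26.0
0 5 x -2.0 -0.0 y -12.0 13.0
```

```bash
python3 to.py 602 -32 114
```

```text
t 2.62 pos [ 0.5999 -0.0331  0.198 ] gap 0.0255 F [-0.2 -1.6  0.7] q [-0.24  0.54  1.53 -0.    1.08 -0.24]
shift mm [ 1.   2.5 84. ] turn deg [-0.22 -0.03 -0.04]
```

carry_out:
  deltas: "0.7 0 1 20 0 0 0; 0.7 0 1 42 0 0 0; 0.7 0 1 64 0 0 0; 0.7 0 1 80 0 0 0; 0.7 0 1 85 0 0 0"

```text
t: 3.03
ee_pos: [0.6002, -0.0353, 0.1129]
eef_rot: [-2.225, -2.214, 0.003]
wrist_force: [-1.1, 0.1, 0.2]
finger_gap: 0.0255
```

```bash
python3 to.py 602 150 114;python3 - <<'E'
from h import *
for n in ["side"]:
    p=ctrl.grab_frame(n); cv2.imwrite(f"pics/{n}2.png",p["frame"][150:400,200:500].repeat(2,0).repeat(2,1))
E
python3 to.py 602 150 114
```

```text
t 3.03 pos [ 0.6002 -0.0353  0.1129] gap 0.0255 F [-1.1  0.1  0.2] q [-0.24  0.65  1.59 -0.    0.9  -0.24]
shift mm [185.3   0.9  -1. ] turn deg [-0.21 -0.03 -0.27]
t 3.08 pos [ 0.6005 -0.0352  0.1131] gap 0.0256 F [-1.9 -0.1 -0.7] q [-0.24  0.65  1.59 -0.    0.9  -0.24]
shift mm [185.2   0.7  -0.8] turn deg [-0.19 -0.03 -0.26]
```

View pics/side2.png

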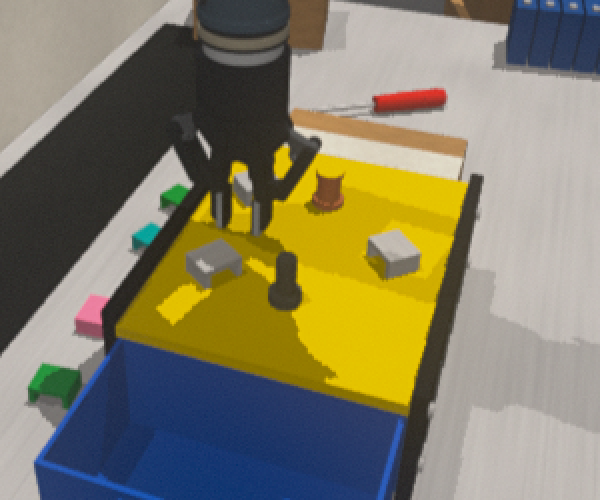

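The fingertips are in the gap between the two +x clips, just above the board, with no contact. Now pushing the first clip towards the bin.

carry_out:
  deltas: "0.7 7 0 -1 0 0 0; 0.7 14 0 -1 0 0 0; 0.7 21 0 -1 0 0 0; 0.7 28 0 -1 0 0 0; 0.7 35 0 -1 0 0 0"

```text
t: 3.5
ee_pos: [0.6025, 0.0021, 0.1163]
eef_rot: [2.222, 2.218, 0.002]
wrist_force: [0.6, 0.2, -0.4]
finger_gap: 0.0254
```

carry_out:
  deltas: "0.7 8 0 0 0 0 0; 0.7 16 0 0 0 0 0; 0.7 24 0 0 0 0 0; 0.7 32 0 0 0 0 0; 0.7 40 0 0 0 0 0"

```text
t: 3.92
ee_pos: [0.6022, 0.0419, 0.1154]
eef_rot: [2.224, 2.219, 0.0]
wrist_force: [-0.2, -0.8, 0.5]
finger_gap: 0.0258
```

```bash
python3 to.py 602 150 114;python3 - <<'E'
from h import *
for n in ["side"]:
    p=ctrl.grab_frame(n); cv2.imwrite(f"pics/{n}3.png",p["frame"][150:400,200:500].repeat(2,0).repeat(2,1))
E
```

```text
t 3.92 pos [0.6022 0.0419 0.1154] gap 0.0258 F [-0.2 -0.8  0.5] q [-0.12  0.65  1.59 -0.    0.91 -0.11]
shift mm [108.1  -0.5   1.4] turn deg [ 0.01  0.01 -0.12]
```

View pics/side3.png

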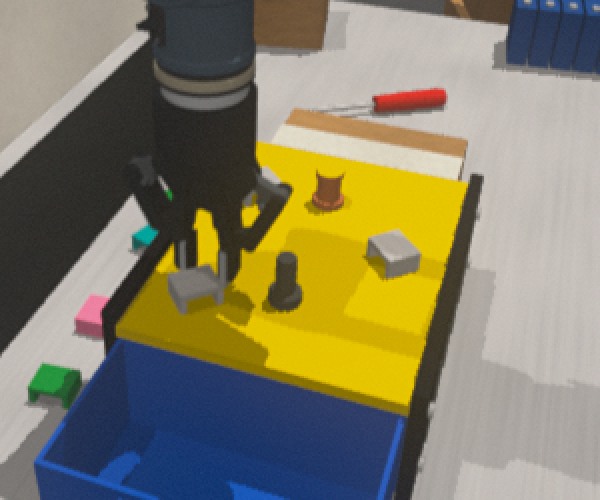

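carry_out:
  deltas: "0.7 8 0 1 0 0 0; 0.7 16 0 1 0 0 0; 0.7 24 0 1 0 0 0; 0.7 32 0 1 0 0 0; 0.7 40 0 1 0 0 0"

```text
t: 4.38
ee_pos: [0.6022, 0.0819, 0.1142]
eef_rot: [-2.224, -2.218, 0.0]
wrist_force: [-0.3, -0.4, 0.4]
finger_gap: 0.0254
```

carry_out:
  deltas: "0.7 8 0 0 0 0 0; 0.7 16 0 0 0 0 0; 0.7 24 0 0 0 0 0; 0.7 32 0 0 0 0 0; 0.7 40 0 0 0 0 0"

```text
t: 4.8
ee_pos: [0.6022, 0.122, 0.1142]
eef_rot: [-2.224, -2.219, 0.0]
wrist_force: [-0.7, -0.8, -0.1]
finger_gap: 0.0258
```

carry_out:
  deltas: "0.7 5 0 0 0 0 0; 0.7 10 0 0 0 0 0; 0.7 15 0 0 0 0 0; 0.7 20 0 0 0 0 0; 0.7 20 0 0 0 0 0"

```text
t: 5.22
ee_pos: [0.6024, 0.142, 0.1143]
eef_rot: [-2.223, -2.219, -0.0]
wrist_force: [-0.2, 0.6, -0.5]
finger_gap: 0.0257
```

```bash
python3 to.py 602 150 114;python3 - <<'E'
from h import *
for n in ["side"]:
    p=ctrl.grab_frame(n); cv2.imwrite(f"pics/{n}4.png",p["frame"][170:480,150:500].repeat(2,0)[:600].repeat(2,1))
E
```

```text
t 5.22 pos [0.6024 0.142  0.1143] gap 0.0257 F [-0.2  0.6 -0.5] q [0.05 0.67 1.55 0.   0.93 0.05]
shift mm [ 8.  -0.4  0.3] turn deg [ 0.   -0.02 -0.11]
```

View pics/side4.png

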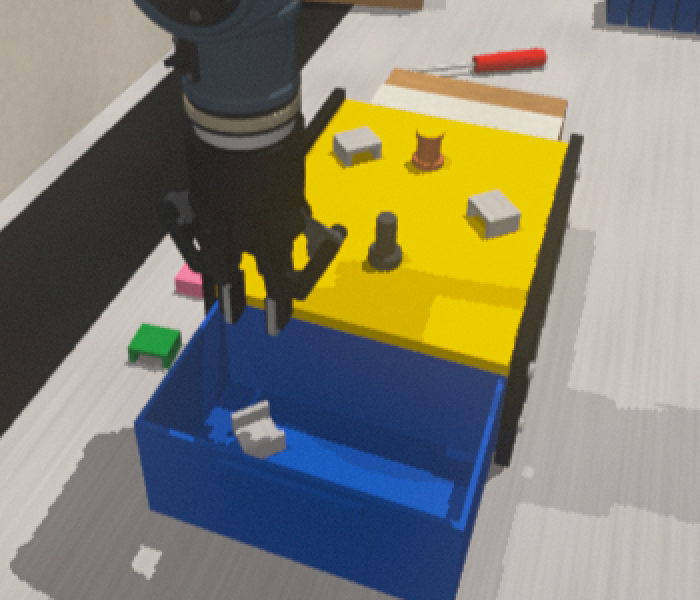

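First clip is in the bin (pixel 258,430 in the crop), and the bolt and bushing are undisturbed. Lifting and moving behind the second clip.

carry_out:
  deltas: "0.7 0 0 -25 0 0 0; 0.7 0 0 -55 0 0 0; 0.7 -25 1 -70 0 0 0; 0.7 -60 2 -70 0 0 0; 0.7 -95 3 -70 0 0 0"

```text
t: 5.68
ee_pos: [0.6061, 0.0455, 0.1862]
eef_rot: [2.219, 2.219, 0.004]
wrist_force: [0.2, -0.6, -0.0]
finger_gap: 0.0257
```

carry_out:
  deltas: "0.7 -35 0 0 0 0 0; 0.7 -75 0 0 0 0 0; 0.7 -115 0 0 0 0 0; 0.7 -155 0 0 0 0 0; 0.7 -190 0 0 0 0 0"

```text
t: 6.1
ee_pos: [0.6043, -0.1469, 0.1844]
eef_rot: [2.225, 2.217, -0.0]
wrist_force: [0.7, 0.7, 0.1]
finger_gap: 0.0259
```

```bash
python3 - <<'E'
from h import *
for n in ["top"]:
    p=ctrl.grab_frame(n); cv2.imwrite(f"pics/{n}5.png",p["frame"])
    for d in ctrl.mark_of(p,"clip1"): print(round(d["p"],2),np.round(c2w(p,d["position"]),4))
E
python3 to.py 605 -146 114
```

```text
0.86 [ 0.7253  0.0156 -0.0049]
0.79 [7.193e-01 1.074e-01 3.000e-04]
0.61 [ 0.6095 -0.0944  0.1082]
0.58 [0.5981 0.1607 0.0181]
t 6.2 pos [ 0.6051 -0.1506  0.1845] gap 0.0255 F [-0.7 -0.3  1.1] q [-0.42  0.58  1.48 -0.    1.08 -0.41]
shift mm [ 4.8 -0.3 70.5] turn deg [ 0.12  0.18 -0.53]
```

View pics/top5.png

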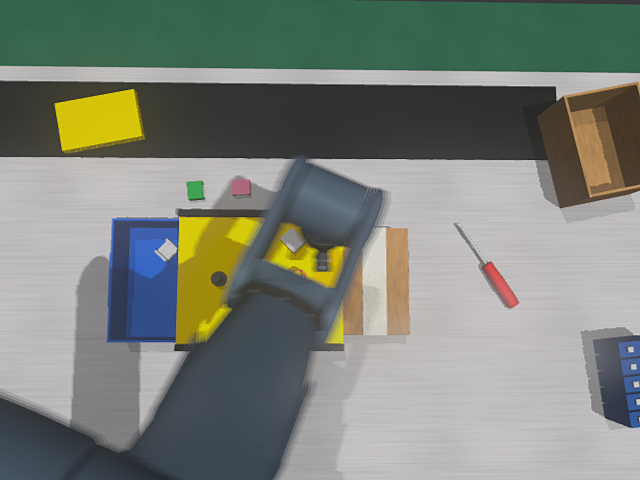

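carry_out:
  deltas: "0.7 2 0 18 0 0 0; 0.7 3 0 38 0 0 0; 0.7 3 0 56 0 0 0; 0.7 3 0 68 0 0 0; 0.7 3 0 70 0 0 0"

```text
t: 6.62
ee_pos: [0.6029, -0.1399, 0.1118]
eef_rot: [-2.22, -2.215, 0.003]
wrist_force: [0.4, 0.9, -0.9]
finger_gap: 0.0258
```

carry_out:
  deltas: "0.7 7 0 0 0 0 0; 0.7 14 0 0 0 0 0; 0.7 21 0 0 0 0 0; 0.7 28 0 0 0 0 0; 0.7 35 0 0 0 0 0"

```text
t: 7.03
ee_pos: [0.6053, -0.1051, 0.1153]
eef_rot: [2.222, 2.218, 0.001]
wrist_force: [0.3, -1.1, 0.5]
finger_gap: 0.0256
```

carry_out:
  deltas: "0.7 8 0 0 0 0 0; 0.7 16 0 0 0 0 0; 0.7 24 0 0 0 0 0; 0.7 32 0 0 0 0 0; 0.7 40 0 0 0 0 0"

```text
t: 7.45
ee_pos: [0.6051, -0.0653, 0.1145]
eef_rot: [2.224, 2.218, 0.0]
wrist_force: [1.1, -1.3, 1.2]
finger_gap: 0.0255
```

```bash
python3 to.py 602 150 114;python3 - <<'E'
from h import *
for n in ["side"]:
    p=ctrl.grab_frame(n); cv2.imwrite(f"pics/{n}6.png",p["frame"][150:400,200:500].repeat(2,0).repeat(2,1))
E
```

```text
t 7.45 pos [ 0.6051 -0.0653  0.1145] gap 0.0255 F [ 1.1 -1.3  1.2] q [-0.29  0.65  1.57 -0.    0.91 -0.29]
shift mm [215.3  -3.5   0.5] turn deg [ 0.03  0.02 -0.13]
```

View pics/side6.png

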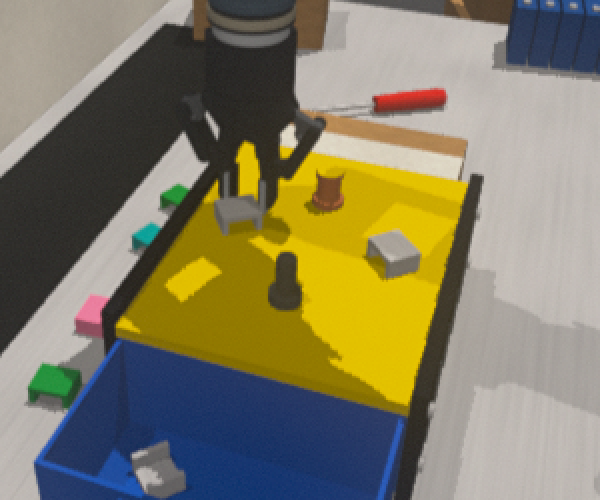

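The second clip sits squarely against both fingertips and is clear of the bolt and bushing. I'll keep pushing.

carry_out:
  deltas: "0.7 8 0 0 0 0 0; 0.7 16 0 0 0 0 0; 0.7 24 0 0 0 0 0; 0.7 32 0 0 0 0 0; 0.7 40 0 0 0 0 0"

```text
t: 7.92
ee_pos: [0.6048, -0.025, 0.1142]
eef_rot: [-2.224, -2.218, 0.0]
wrist_force: [0.0, -0.2, 0.1]
finger_gap: 0.0258
```

carry_out:
  deltas: "0.7 8 0 0 0 0 0; 0.7 16 0 0 0 0 0; 0.7 24 0 0 0 0 0; 0.7 32 0 0 0 0 0; 0.7 40 0 0 0 0 0"

```text
t: 8.33
ee_pos: [0.605, 0.015, 0.1142]
eef_rot: [-2.224, -2.219, 0.0]
wrist_force: [0.0, 0.3, -0.3]
finger_gap: 0.0255
```

carry_out:
  deltas: "0.7 8 0 0 0 0 0; 0.7 16 0 0 0 0 0; 0.7 24 0 0 0 0 0; 0.7 32 0 0 0 0 0; 0.7 40 0 0 0 0 0"

```text
t: 8.75
ee_pos: [0.6051, 0.0549, 0.1143]
eef_rot: [-2.224, -2.219, 0.0]
wrist_force: [0.8, -0.9, -0.8]
finger_gap: 0.0252
```

carry_out:
  deltas: "0.7 8 0 0 0 0 0; 0.7 16 0 0 0 0 0; 0.7 24 0 0 0 0 0; 0.7 32 0 0 0 0 0; 0.7 40 0 0 0 0 0"

```text
t: 9.17
ee_pos: [0.6053, 0.0947, 0.1144]
eef_rot: [2.224, 2.219, -0.0]
wrist_force: [1.0, -1.3, 0.7]
finger_gap: 0.0251
```

carry_out:
  deltas: "0.7 8 0 0 0 0 0; 0.7 16 0 0 0 0 0; 0.7 24 0 0 0 0 0; 0.7 32 0 0 0 0 0; 0.7 40 0 0 0 0 0"

```text
t: 9.58
ee_pos: [0.6053, 0.135, 0.1143]
eef_rot: [-2.224, -2.219, -0.0]
wrist_force: [-0.6, -0.4, -0.1]
finger_gap: 0.0253
```

carry_out:
  deltas: "0.7 6 0 0 0 0 0; 0.7 10 0 0 0 0 0; 0.7 10 0 0 0 0 0; 0.7 10 0 0 0 0 0; 0.7 10 0 0 0 0 0"

```text
t: 10.0
ee_pos: [0.6054, 0.1438, 0.1143]
eef_rot: [2.224, 2.218, -0.0]
wrist_force: [1.0, 0.2, 0.4]
finger_gap: 0.0255
```

```bash
python3 to.py 602 150 114;python3 - <<'E'
from h import *
for n in ["side"]:
    p=ctrl.grab_frame(n); cv2.imwrite(f"pics/{n}7.png",p["frame"][170:480,150:500].repeat(2,0)[:600].repeat(2,1))
E
```

```text
t 10.0 pos [0.6054 0.1438 0.1143] gap 0.0255 F [1.  0.2 0.4] q [ 0.05  0.67  1.54 -0.    0.94  0.06]
shift mm [ 6.2 -3.4  0.3] turn deg [-0.    0.01 -0.15]
```

View pics/side7.png

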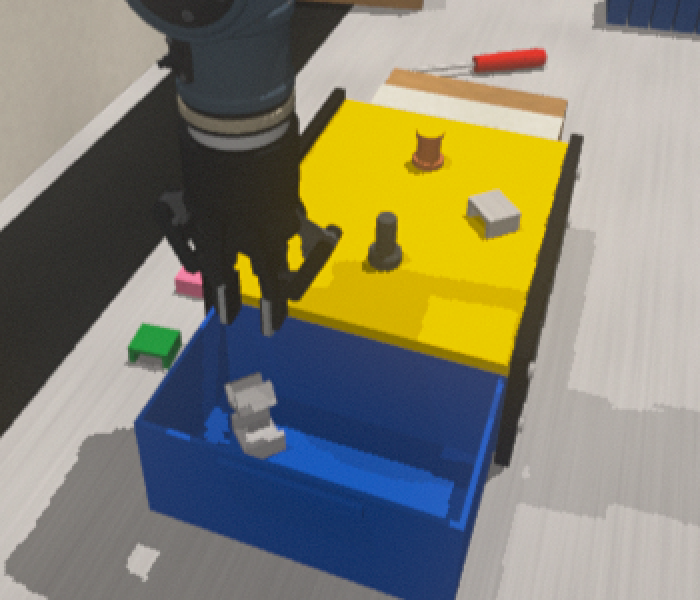

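Second clip is in the bin too. Moving over to the third, on the −x side.

carry_out:
  deltas: "0.7 0 0 -30 0 0 0; 0.7 0 0 -65 0 0 0; 0.7 -20 -12 -85 0 0 0; 0.7 -50 -30 -85 0 0 0; 0.7 -80 -48 -85 0 0 0"

```text
t: 10.47
ee_pos: [0.5582, 0.0634, 0.2013]
eef_rot: [2.219, 2.218, 0.005]
wrist_force: [0.4, -1.0, -0.0]
finger_gap: 0.0256
```

carry_out:
  deltas: "0.7 -33 -20 0 0 0 0; 0.7 -66 -40 0 0 0 0; 0.7 -99 -60 0 0 0 0; 0.7 -132 -80 0 0 0 0; 0.7 -152 -92 0 0 0 0"

```text
t: 10.88
ee_pos: [0.4626, -0.0902, 0.1995]
eef_rot: [-2.227, -2.216, 0.002]
wrist_force: [-0.3, -0.4, 0.3]
finger_gap: 0.0254
```

```bash
python3 - <<'E'
from h import *
for n in ["wrist"]:
    p=ctrl.grab_frame(n); cv2.imwrite(f"pics/{n}8.png",p["frame"])
E
python3 to.py 465 -90 114
```

```text
t 10.93 pos [ 0.4615 -0.0922  0.1994] gap 0.0256 F [-1.8 -1.6  0.1] q [-0.43  0.37  1.84 -0.    0.93 -0.43]
shift mm [ 2.4  3.7 85.4] turn deg [-0.15  0.12 -0.36]
```

View pics/wrist8.png

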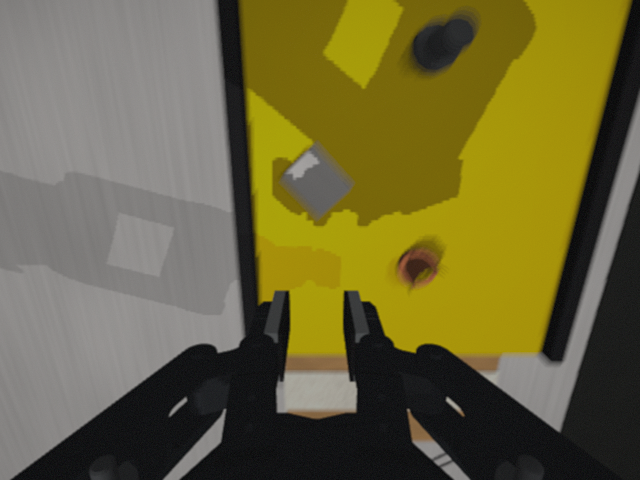

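carry_out:
  deltas: "0.7 2 2 22 0 0 0; 0.7 2 2 45 0 0 0; 0.7 2 2 68 0 0 0; 0.7 2 2 82 0 0 0; 0.7 2 2 85 0 0 0"

```text
t: 11.35
ee_pos: [0.4654, -0.0853, 0.1123]
eef_rot: [-2.222, -2.215, 0.003]
wrist_force: [0.1, 0.2, -0.7]
finger_gap: 0.0255
```

carry_out:
  deltas: "0.7 7 0 0 0 0 0; 0.7 14 0 0 0 0 0; 0.7 21 0 0 0 0 0; 0.7 28 0 0 0 0 0; 0.7 35 0 0 0 0 0"

```text
t: 11.77
ee_pos: [0.4674, -0.0498, 0.1152]
eef_rot: [2.222, 2.218, 0.001]
wrist_force: [0.4, 0.6, 1.2]
finger_gap: 0.0255
```

carry_out:
  deltas: "0.7 8 0 0 0 0 0; 0.7 16 0 0 0 0 0; 0.7 24 0 0 0 0 0; 0.7 32 0 0 0 0 0; 0.7 40 0 0 0 0 0"

```text
t: 12.18
ee_pos: [0.4671, -0.0098, 0.1144]
eef_rot: [2.224, 2.219, 0.0]
wrist_force: [0.4, -1.3, 1.9]
finger_gap: 0.0256
```

```bash
python3 to.py 465 145 114;python3 - <<'E'
from h import *
for n in ["side"]:
    p=ctrl.grab_frame(n); cv2.imwrite(f"pics/{n}9.png",p["frame"][150:400,200:500].repeat(2,0).repeat(2,1))
E
```

```text
t 12.18 pos [ 0.4671 -0.0098  0.1144] gap 0.0256 F [ 0.4 -1.3  1.9] q [-0.26  0.52  1.93 -0.    0.69 -0.26]
shift mm [154.8  -2.5   0.4] turn deg [ 0.02  0.01 -0.12]
```

View pics/side9.png

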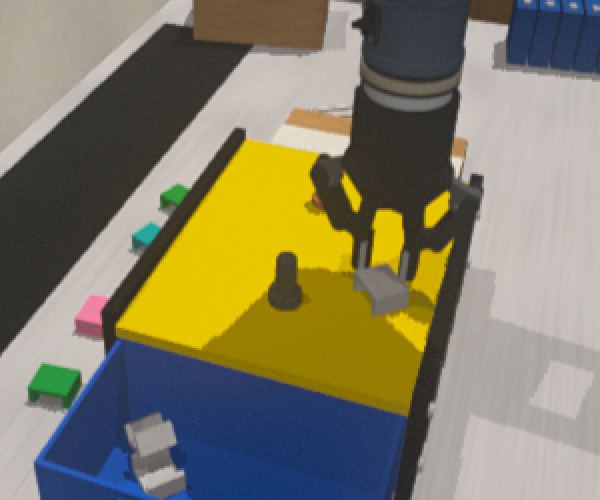

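carry_out:
  deltas: "0.7 8 0 0 0 0 0; 0.7 16 0 0 0 0 0; 0.7 24 0 0 0 0 0; 0.7 32 0 0 0 0 0; 0.7 40 0 0 0 0 0"

```text
t: 12.65
ee_pos: [0.467, 0.0303, 0.1142]
eef_rot: [-2.224, -2.218, 0.0]
wrist_force: [-0.0, -0.4, 0.1]
finger_gap: 0.0257
```

```bash
python3 to.py 465 145 114;python3 - <<'E'
from h import *
for n in ["side"]:
    p=ctrl.grab_frame(n); cv2.imwrite(f"pics/{n}10.png",p["frame"][150:400,200:500].repeat(2,0).repeat(2,1))
E
```

```text
t 12.65 pos [0.467  0.0303 0.1142] gap 0.0257 F [-0.  -0.4  0.1] q [-0.17  0.52  1.93  0.    0.7  -0.17]
shift mm [114.7  -2.3   0.2] turn deg [-0.02 -0.01 -0.14]
```

View pics/side10.png

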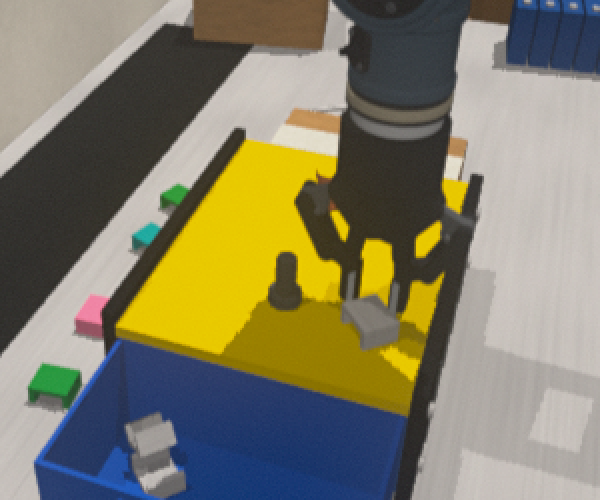

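The clip's corner is held stably between the two fingertips and it tracks straight. Continuing over the end.

carry_out:
  deltas: "0.7 8 0 0 0 0 0; 0.7 16 0 0 0 0 0; 0.7 24 0 0 0 0 0; 0.7 32 0 0 0 0 0; 0.7 40 0 0 0 0 0"

```text
t: 13.12
ee_pos: [0.4671, 0.0702, 0.1143]
eef_rot: [-2.224, -2.219, 0.0]
wrist_force: [0.7, -0.9, -0.6]
finger_gap: 0.0256
```

carry_out:
  deltas: "0.7 8 0 0 0 0 0; 0.7 16 0 0 0 0 0; 0.7 24 0 0 0 0 0; 0.7 32 0 0 0 0 0; 0.7 40 0 0 0 0 0"

```text
t: 13.53
ee_pos: [0.4673, 0.1103, 0.1143]
eef_rot: [-2.224, -2.219, -0.0]
wrist_force: [-0.5, 0.3, -0.7]
finger_gap: 0.0256
```

carry_out:
  deltas: "0.7 7 0 0 0 0 0; 0.7 14 0 0 0 0 0; 0.7 21 0 0 0 0 0; 0.7 28 0 0 0 0 0; 0.7 34 0 0 0 0 0"

```text
t: 13.95
ee_pos: [0.4673, 0.1442, 0.1143]
eef_rot: [-2.224, -2.219, 0.0]
wrist_force: [0.9, -0.1, -0.1]
finger_gap: 0.0256
```

```bash
python3 to.py 465 145 114;python3 - <<'E'
from h import *
for n in ["side"]:
    p=ctrl.grab_frame(n); cv2.imwrite(f"pics/{n}11.png",p["frame"][170:470,150:500].repeat(2,0).repeat(2,1))
E
```

```text
t 13.95 pos [0.4673 0.1442 0.1143] gap 0.0256 F [ 0.9 -0.1 -0.1] q [0.07 0.54 1.88 0.   0.73 0.07]
shift mm [ 0.8 -2.3  0.3] turn deg [-0.   -0.   -0.13]
```

View pics/side11.png

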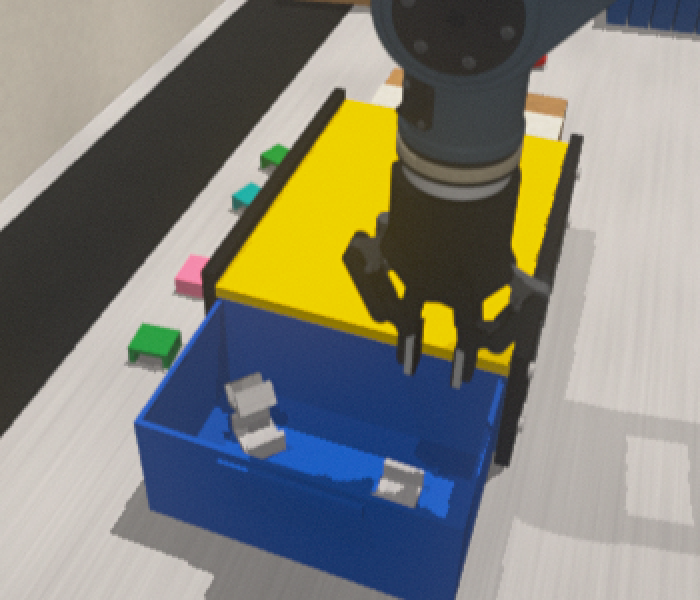

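All three are in the bin. Raising the arm clear for a final check.

carry_out:
  deltas: "0.7 0 0 -30 0 0 0; 0.7 0 0 -65 0 0 0; 0.7 0 0 -100 0 0 0; 0.7 0 0 -130 0 0 0; 0.7 0 0 -140 0 0 0"

```text
t: 14.42
ee_pos: [0.4698, 0.1437, 0.2589]
eef_rot: [2.22, 2.215, 0.01]
wrist_force: [-0.7, 0.4, 0.6]
finger_gap: 0.0255
```

carry_out:
  deltas: "0.7 35 -10 0 0 0 0; 0.7 70 -20 0 0 0 0; 0.7 105 -30 0 0 0 0; 0.7 140 -40 0 0 0 0; 0.7 175 -50 0 0 0 0"

```text
t: 14.83
ee_pos: [0.417, 0.3198, 0.2544]
eef_rot: [2.225, 2.218, -0.0]
wrist_force: [0.9, 0.8, -0.1]
finger_gap: 0.0262
```

carry_out:
  deltas: "0.7 15 -5 0 0 0 0; 0.7 30 -10 0 0 0 0; 0.7 40 -15 0 0 0 0; 0.7 40 -15 0 0 0 0; 0.7 40 -15 0 0 0 0"

```text
t: 15.25
ee_pos: [0.4026, 0.3584, 0.2542]
eef_rot: [2.223, 2.22, -0.001]
wrist_force: [0.7, -0.1, -0.9]
finger_gap: 0.0257
```

```bash
python3 to.py 465 145 114;python3 - <<'E'
from h import *
for n in ["top","side"]:
    p=ctrl.grab_frame(n); cv2.imwrite(f"pics/{n}12.png",p["frame"])
    for t in ["clip1","bolt","bushing","screwdriver"]:
        for d in ctrl.mark_of(p,t): print(n,t,round(d["p"],2),np.round(c2w(p,d["position"]),3))
    P=cloud(p); reg=(P[...,2]>0.119)&(P[...,2]<0.17)&(P[...,0]>0.435)&(P[...,0]<0.64)&(P[...,1]>-.19)&(P[...,1]<.12)
    k,l,s,c=cv2.connectedComponentsWithStats(reg.astype(np.uint8))
    for i in range(1,k):
        if s[i,4]>25: print(np.round(c[i],1),s[i,4])
E
```

```text
t 15.25 pos [0.4026 0.3584 0.2542] gap 0.0257 F [ 0.7 -0.1 -0.9] q [ 0.52  0.38  1.62 -0.    1.14  0.52]
shift mm [-213.2   62.7  140.3] turn deg [-0.01  0.04 -0.09]
top clip1 0.81 [ 0.727 -0.189 -0.002]
top clip1 0.77 [ 0.727  0.014 -0.002]
top clip1 0.71 [ 0.726 -0.105 -0.002]
top clip1 0.61 [0.478 0.175 0.019]
top clip1 0.6 [0.622 0.133 0.034]
top clip1 0.58 [0.599 0.159 0.021]
top clip1 0.54 [0.719 0.107 0.   ]
top bolt 0.74 [0.535 0.04  0.112]
top bolt 0.72 [0.6   0.16  0.019]
top bushing 0.44 [ 0.541 -0.102  0.108]
top screwdriver 0.9 [ 0.568 -0.481  0.   ]
top screwdriver 0.56 [0.599 0.16  0.022]
[217.3 277.8] 145
side clip1 0.8 [0.712 0.108 0.001]
side clip1 0.79 [0.597 0.156 0.018]
side clip1 0.78 [0.725 0.018 0.001]
side clip1 0.74 [0.617 0.136 0.038]
side clip1 0.62 [ 0.728 -0.187 -0.   ]
side clip1 0.4 [0.481 0.173 0.022]
side bolt 0.55 [0.537 0.042 0.109]
side bushing 0.45 [ 0.542 -0.105  0.107]
[342.5 288.2] 259
```

View pics/top12.png

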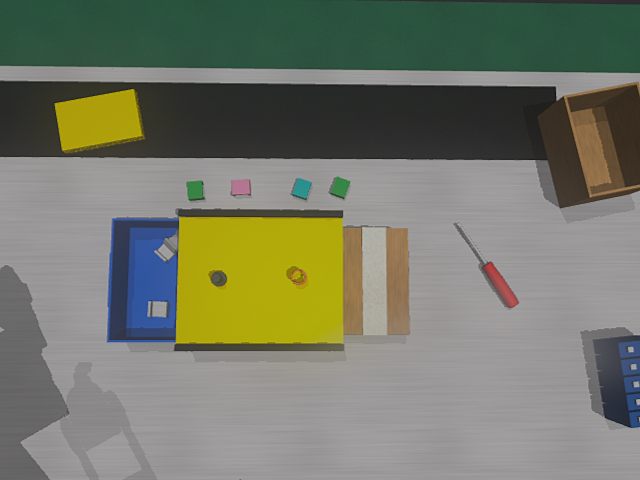

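View pics/side12.png

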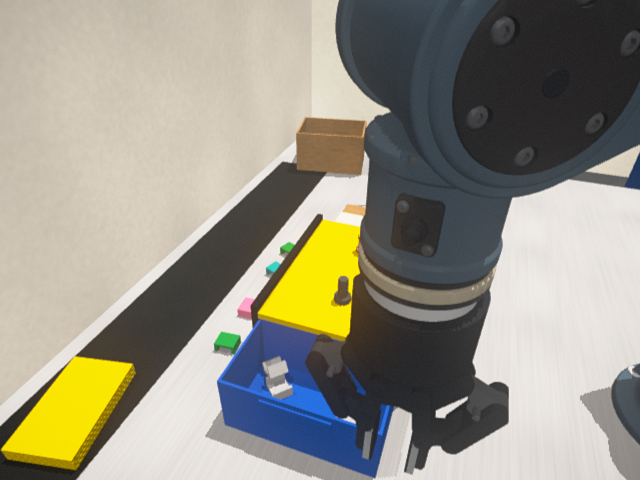

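All three clips lie in the bin below its rim, at top-view pixels (165,250), (172,243) and (158,309). The board holds only the bolt and bushing, and the arm is clear.

```bash
python3 -c "
from cell import ctrl
print(ctrl.hand_in())"
```

```text
the job is handed in; nothing more can be done
None
```

I swept all three plain steel clips one at a time along the board with the half-closed fingertips. They went over the +y end into the bin without being gripped or lifted, and I handed the job in after about 15.4 s.

- **Clips:** The last top and side pictures show all three in the bin, about 20–40 mm above the bench and well under its 98 mm rim. One clip leans on another.
- **Bolt, bushing and screwdriver:** In the top view all three are within about 3 mm of where they started, which is inside the measuring error.
- **Look-alikes and forces:** The coloured look-alikes are where they started. The wrist force readings stayed within about 2 N.
- **Checks that disagreed:** In the last top picture the detector also labelled a clip in the bin as a "bolt" (0.72) and a "screwdriver" (0.56). The picture shows these are false. In the last side picture the arm hid the screwdriver and part of the board, so for the screwdriver I relied on the top view.

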